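# Scrape the dry clay chips off the plaster bat into the scrap tray

## Task

Take the scraper block by its wooden grip and sweep all five dry clay chips off the plaster bat into the blue scrap tray beside it, moving the chips only with the scraper and never with the gripper. Then stand the scraper back upright on its cork mat and let go. Leave the three pots where they stand.

Things in the scene. Friction and masses are not known exactly. Their poses are not given: they have to be found in the camera images.
- plaster_bat: White plaster slab, fixed on the table: 200 mm along its x, 240 mm along its y, 36 mm thick, flat top without rims. Origin at the centre of its underside (top at z = 36 mm). The scrap tray lies against one of its two 200 mm edges (its +y or its -y edge, this varies), the cork mat against the opposite one. It lies within 0.35 rad of square to the robot.
- scrap_tray: Blue open tray, fixed on the table, flush (0.5 mm gap) against one 200 mm edge of the plaster bat: 200 mm along its x, 119 mm along its y, 32 mm high, so its rim lies 4 mm below the bat's top; walls 4 mm, floor 4 mm. Origin at the centre of its underside, 180 mm from the bat's centre; axes parallel to the bat's.
- cork_mat: Brown cork mat, fixed on the table against the bat's edge opposite the tray: 180 mm along its x, 119 mm along its y, 6 mm thick. Origin at the centre of its underside, 180 mm from the bat's centre; axes parallel to the bat's.
- scraper: Hand scraper block standing on the cork mat, loose, 0.13 to 0.25 kg: green block 100 mm (x) by 36 mm (y) by 26 mm (z) with flat 100 mm sides, and on its middle a wooden grip 64 mm (x) by 24 mm (y), from 26 mm up to 75 mm height. Origin at the centre of its flat underside, z up. Alike when turned half round. At the start it is turned up to 0.5 rad from the mat's axes.
- chip0: Chip 1 of 5: hard dry brown clay chip, loose, about 28 x 21 mm, 10 mm thick, 10 g, lying flat anywhere in the middle of the bat's top (up to 62 mm either way from the bat's centre along the bat's x, up to 62 mm along its y). Origin at its centre.
- chip1: Chip 2 of 5: hard dry brown clay chip, loose, about 28 x 21 mm, 10 mm thick, 10 g, lying flat anywhere in the middle of the bat's top (up to 62 mm either way from the bat's centre along the bat's x, up to 62 mm along its y). Origin at its centre.
- chip2: Chip 3 of 5: hard dry brown clay chip, loose, about 28 x 21 mm, 10 mm thick, 10 g, lying flat anywhere in the middle of the bat's top (up to 62 mm either way from the bat's centre along the bat's x, up to 62 mm along its y). Origin at its centre.
- chip3: Chip 4 of 5: hard dry brown clay chip, loose, about 28 x 21 mm, 10 mm thick, 10 g, lying flat anywhere in the middle of the bat's top (up to 62 mm either way from the bat's centre along the bat's x, up to 62 mm along its y). Origin at its centre.
- chip4: Chip 5 of 5: hard dry brown clay chip, loose, about 28 x 21 mm, 10 mm thick, 10 g, lying flat anywhere in the middle of the bat's top (up to 62 mm either way from the bat's centre along the bat's x, up to 62 mm along its y). Origin at its centre.
- pot_a: Bystander: unfired grey-brown gourd-shaped pot on a square 100 mm cream board, one loose piece, 132 mm tall, standing on the table to one side of the bat, tray and mat (left or right of the robot, this varies). Origin at the centre of the underside.
- pot_b: Bystander: unfired grey-brown wavy bottle-shaped pot on a square 100 mm cream board, one loose piece, 136 mm tall, standing on the table to one side of the bat, tray and mat (left or right of the robot, this varies). Origin at the centre of the underside.
- white_vase: Bystander: white vase with two loop handles, loose, 98 mm tall, 145 mm over its handles, standing on the table beyond the bat. Origin at the centre of the underside.

How it is judged:
On the way, in this order (a step that is already met when the one before it is completed fails the run):
1. the scraper has been lifted off its mat (by more than 20 mm) (z of scraper in the frame of cork_mat above 0.026 m), for 0.1 s.
2. all five chips lie in the scrap tray, below its rim (x of chip0 in the frame of scrap_tray between -0.1 and 0.1 m and y of chip0 in the frame of scrap_tray between -0.0595 and 0.0595 m and z of each of chip0, chip1, chip2, chip3, chip4 in the frame of scrap_tray below 0.03 m and x of chip1 in the frame of scrap_tray between -0.1 and 0.1 m and y of chip1 in the frame of scrap_tray between -0.0595 and 0.0595 m and x of chip2 in the frame of scrap_tray between -0.1 and 0.1 m and y of chip2 in the frame of scrap_tray between -0.0595 and 0.0595 m and x of chip3 in the frame of scrap_tray between -0.1 and 0.1 m and y of chip3 in the frame of scrap_tray between -0.0595 and 0.0595 m and x of chip4 in the frame of scrap_tray between -0.1 and 0.1 m and y of chip4 in the frame of scrap_tray between -0.0595 and 0.0595 m), for 0.2 s.
At the end, for the whole second after the job is handed in: All five chips lie still inside the scrap tray, centres under 30 mm above the table; the scraper stands released and still on the cork mat (underside within 6 mm of it), upright within 0.1 rad, centre within 80 mm (mat's x) and 50 mm (mat's y) of the mat's centre (all of step 2 and linear speed of each of chip0, chip1, chip2, chip3, chip4, scraper below 0.02 m/s and x of scraper in the frame of cork_mat between -0.08 and 0.08 m and y of scraper in the frame of cork_mat between -0.05 and 0.05 m and z of scraper in the frame of cork_mat below 0.012 m and angle between scraper's own z axis and vertical below 0.1 rad); the robot touches nothing.
It fails at once if a chip is touched by the gripper or arm (over 0.5 N) (contact force between any of the fingers, the arm and chip0 above 0.5 N or contact force between any of the fingers, the arm and chip1 above 0.5 N or contact force between any of the fingers, the arm and chip2 above 0.5 N or contact force between any of the fingers, the arm and chip3 above 0.5 N or contact force between any of the fingers, the arm and chip4 above 0.5 N).
It fails at once if a pot is moved more than 20 mm or tipped more than 0.3 rad (distance of any of pot_a, pot_b, white_vase from where it was at the start of the episode above 0.02 m or angle between any of pot_a, pot_b, white_vase's own z axis and vertical above 0.3 rad).
It also fails if it takes over 51 s, if anything falls off the work surface, if the arm or the gripper's body presses on something with over 40 N, if the wrist force passes 120 N, or if a joint passes its speed limit or range.

## Robot

A 7-joint arm with a two-finger parallel gripper is mounted at the origin on the work surface. World frame = base frame: x ahead of the robot, y to its left, z up, the work surface at z = 0. Lengths are in m, angles in rad, forces in N, time in s.
With the tool pointing down it reaches from about 0.375 to 0.925 m from the base axis. Payload 3.1 kg.
Tool frame: the origin (TCP) lies at the very end of the fingers, on their centre line; the grasp point (between the pads) lies 19 mm behind it; z points along the fingers, y is the line along which they close (so a half turn about z gives the same grasp; the last joint's range is limited). The gripper opens to 85 mm and grips with 20 to 120 N. Pads are 22 mm wide; open, the fingers measure 114 mm over their backs; the gripper's body (76 mm by 85 mm) begins 54 mm behind the grasp point. The pads swing forward as they close: fully open they stand 13 mm farther back than shut.
Start: joints at [-1.315, 0.383, 0.044, 1.598, -0.018, 1.161, -0.05], TCP at [0.225, 0.61, 0.231] pointing down, gripper open.
Joint ranges: [-2.61, 2.61], [-0.41, 2.15], [-1.48, 1.57], [0, 2.5], [-1.57, 4.71], [0.05, 1.97], [-2.85, 2.85]. Speed limits (rad/s): [2.79, 2.79, 3.14, 3.14, 3.14, 3.14, 3.14].

## Interface

Orientations are given as a unit quaternion [w, x, y, z].
In Python, from workcell import status, capture, camera_params, arm, spot_in, trace gives the robot as it stands.
- The arm moves only by the tool apply_moves, never from a script. Its argument "deltas" is a list of rows, each an object with "slide": the shift along the tool's x, y, z in cm, a list of three; "spin": the turn about the tool's z in degrees. In form: [{"slide": [dx, dy, dz], "spin": spin}, ...]. A call has 1 to 5 rows; each row is the pose to reach, as a shift and turn from the pose commanded when the call began, along the tool's axes at that moment; what a row does not reach only later rows make up. A row lasts 1/8 s, in which the tool goes at most 62.5 mm and 10.7 degrees, less where a joint would pass 70% of its speed; a pose out of reach is approached as far as the arm can. A call with a gripper value outside its range is refused whole. "fingers" is the closure, from 0 (fully open) to 1 (shut), set as the call begins (left out, the last holds). The fingers move at their own pace and stop on an object; "newtons" is the grip in N (left out, the last holds). Time passes only in rows, so rows that repeat a pose let the fingers close. It gives the time, the measured TCP pose, the force, the opening and the grip force at its end, in the units of the state.
- status.sense(): the state, without advancing time (a new reading comes with each control period).
- capture(name): name is "side" or "top"; returns the picture (400x640x3 uint8, red, green, blue); there is no depth.
- camera_params(name): a dict with "fovy" (degrees; the focal length in pixels is half the picture's height over the tangent of half this angle, whatever the lens; pixels are square), "cx", "cy" (the principal point, pixels), "rvec" (rotation vector, rad) and "tvec" (3), from world to camera coordinates, as OpenCV has them. Camera axes: x right, y down, z forward; pixel columns grow to the right and rows downward; lengths in m; the calibration is good to about 2 mm. A picture is of the moment at which its call begins. camera_params takes no time and is no camera call.
- arm.close_job(): hands the job in; it is judged then, once.
Trained networks look in the newest picture that a camera, given by its name, has taken for a name from the list of things; names that differ only in an ending like _2 or _b are one class to them, and where a whole thing is asked for, a point or a joint stands for the part that bears it (a point fixed in the world has none). Each returns a list of dicts, best first, with "score" (0 to 1); they miss things now and then, are a little off and sometimes report something else, mostly with a low value. They report only what shows in the picture. A call takes as long as a camera call.
- spot_in(camera, query): "centre" ([column, row] in pixels, amid what is visible of it).
- trace(camera, query): "region" (400x640 bool, what is visible of it) and "centre" ([column, row] in pixels, amid what is visible of it).
The state is a dict: "time_s": time; "joint_pos": joint angles; "qvel": joint speeds; "joint_efforts": joint torques, N m; "eef_pos": TCP position; "orientation": TCP orientation; "contact_force": force on the tool from outside, world axes, zero at the start; "moment": the same for the moment, N m; "finger_gap": finger opening in m; "finger_force": force on a finger pad.
Only numpy, scipy, OpenCV 4.12 (cv2) and the standard library are available. Lean on these libraries where they do the work, as an engineer would, in place of code of your own. Each camera call takes 0.05 s, during which the arm holds its last target. There are 200 camera calls.

## Working session

There is one attempt and no reset: what is moved stays moved. The work goes in short steps, Python scripts to look and compute and a tool call to move; the robot and the scene stay as the last step left them, time stands still between calls to the robot, and variables do not carry over. Pictures are saved under pics/ and viewed, at most 10 in all, crops included, and the job is handed in when it is done.

Besides the shell and the picture viewer there is one more tool, called after "Emit:" as name([rows], argument=value, ...), one row to a line, values as JSON. apply_moves: Moves the arm, as the interface text tells. Its arguments: {"type":"object","properties":{"deltas":{"type":"array"},"fingers":{"type":"number"},"newtons":{"type":"number"}},"required":["deltas"]}

```bash
mkdir -p pics; cat > h.py <<'E'
import numpy as np, cv2
from workcell import status, capture, camera_params, arm, spot_in, trace
def cam(n):
    p=camera_params(n); f=200/np.tan(np.radians(p['fovy'])/2)
    K=np.array([[f,0,p['cx']],[0,f,p['cy']],[0,0,1.]]); R=cv2.Rodrigues(np.array(p['rvec'],float))[0]
    return K,R,np.array(p['tvec'],float)
def ray(n,px,z):
    K,R,t=cam(n); px=np.atleast_2d(px).astype(float)
    d=(np.linalg.inv(K)@np.c_[px,np.ones(len(px))].T).T@R; o=-R.T@t
    return o+d*((z-o[2])/d[:,2])[:,None]
def proj(n,P):
    K,R,t=cam(n); q=(np.atleast_2d(P)@R.T+t)@K.T; return q[:,:2]/q[:,2:]
def save(n,f):
    im=capture(n); cv2.imwrite('pics/'+f,im[:,:,::-1]); return im
E
python3 - <<'E'
from h import *
s=status.sense(); print({k:np.round(v,3).tolist() for k,v in s.items()})
a=save('top','t0.png'); b=save('side','s0.png')
cv2.imwrite('pics/both0.png',np.vstack([a,b])[:,:,::-1][:, :])
for n,z in (('plaster_bat',.036),('scrap_tray',.032),('cork_mat',.006),('scraper',.07),('chip0',.046)):
    for r in trace('top',n)[:6]:
        m=r['region'].astype(np.uint8); c=np.array(r['centre'])
        pts=np.argwhere(m)[:,::-1]
        w=ray('top',pts,z)[:,:2].astype(np.float32)
        rc=cv2.minAreaRect(w)
        print(n,round(r['score'],2),c.round(),ray('top',c,z)[0].round(3),np.round(rc[0],3),np.round(rc[1],3),round(rc[2],1),len(pts))
for n in ('pot_a','white_vase'):
    for r in spot_in('top',n)[:4]: print(n,round(r['score'],2),np.round(r['centre']),ray('top',r['centre'],.06)[0].round(3))
E
```

```text
{'time_s': 0.0, 'joint_pos': [-1.315, 0.384, 0.044, 1.6, -0.018, 1.161, -0.05], 'qvel': [0.002, -0.0, -0.0, 0.0, 0.001, 0.001, -0.001], 'joint_efforts': [0.0, -43.346, 1.025, -24.951, 0.011, 0.011, -0.0], 'eef_pos': [0.225, 0.609, 0.23], 'orientation': [-0.0, 0.176, 0.984, -0.001], 'contact_force': [-1.299, 0.144, 0.354], 'moment': [-0.017, -0.013, -0.031], 'finger_force': 0.0, 'finger_gap': 0.086}
plaster_bat 0.9 [307. 210.] [0.572 0.046 0.036] [0.573 0.045] [0.203 0.242] 15.9 5315
scrap_tray 0.62 [368. 191.] [ 0.625 -0.135  0.032] [ 0.625 -0.129] [0.202 0.122] 16.7 2706
cork_mat 0.74 [256. 230.] [0.517 0.202 0.006] [0.525 0.219] [0.184 0.119] 16.6 1912
scraper 0.76 [250. 224.] [0.53 0.21 0.07] [0.538 0.213] [0.038 0.098] 85.6 439
chip0 0.37 [290. 212.] [0.567 0.095 0.046] [0.57  0.091] [0.009 0.015] 89.2 18
pot_a 0.95 [470. 240.] [ 0.474 -0.418  0.06 ]
pot_a 0.9 [185. 223.] [0.54  0.401 0.06 ]
```

View pics/t0.png

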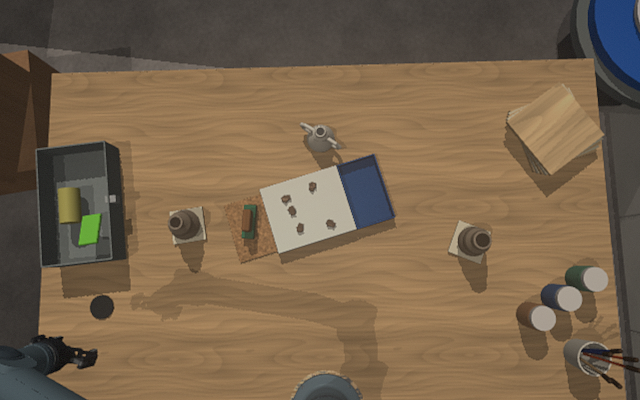

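View pics/s0.png

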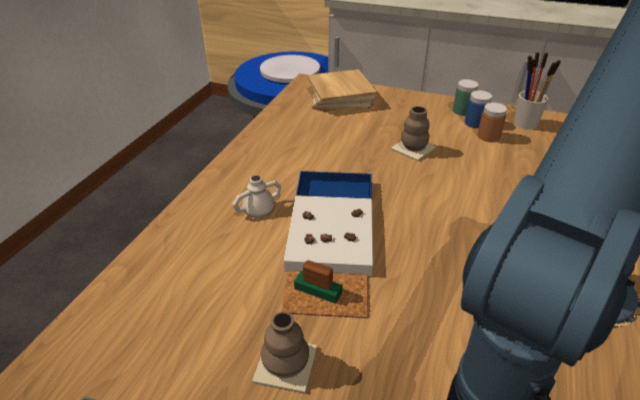

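The tray lies right of the bat (−y) and the mat, with the scraper on it, lies left. There are five chips, in the top view near (286,198), (312,187), (292,211), (300,229) and (331,225). Next I fit the poses from both cameras.

```bash
cat >> h.py <<'E'
from scipy.optimize import minimize
def box(hx,hy,z0,z1): return np.array([[a,b,c] for a in(-hx,hx) for b in(-hy,hy) for c in(z0,z1)])
def sil(n,boxes,p,z,S=4):
    c,s=np.cos(p[2]),np.sin(p[2]); m=np.zeros((400*S,640*S),np.uint8)
    for b in boxes:
        w=b@np.array([[c,s,0],[-s,c,0],[0,0,1]])+[p[0],p[1],z]
        h=cv2.convexHull(((proj(n,w)+.5)*S).astype(np.float32)); cv2.fillConvexPoly(m,np.round(h).astype(np.int32),1)
    return cv2.resize(m.astype(np.float32),(640,400),interpolation=cv2.INTER_AREA)
def fit(masks,boxes,p0,z):
    def cost(p): return sum(np.abs(sil(n,boxes,p,z)-m).sum()/m.sum() for n,m in masks.items())
    best=None
    for da in(-.25,0,.25):
        r=minimize(cost,np.array(p0)+[0,0,da],method='Nelder-Mead',options=dict(initial_simplex=np.array(p0)+[0,0,da]+np.array([[0,0,0],[.01,0,0],[0,.01,0],[0,0,.15]]),xatol=1e-4,fatol=1e-4))
        if best is None or r.fun<best.fun: best=r
    return best.x,best.fun
SCR=[box(.05,.018,0,.026),box(.032,.012,.026,.075)]
BAT=[box(.1,.12,0,.036)]
def tr(n,q): 
    r=trace(n,q); return r[0]['region'].astype(np.float32) if r else None
E
python3 - <<'E'
from h import *
capture('top');capture('side')
for q,B,p0,z in(('plaster_bat',BAT,[.572,.046,.285],0),('scraper',SCR,[.53,.21,0.],.006)):
    M={n:tr(n,q) for n in('top','side')}
    for k in (('top',),('side',),('top','side')):
        try:print(q,k,*fit({n:M[n] for n in k},B,p0,z))
        except Exception as e: print(q,k,e)
E
python3 - <<'E'
from h import *
p=np.array([.572,.046,.285])
for n in('top','side'):
    im=capture(n); m=cv2.erode((sil(n,[box(.1,.12,.036,.036)],p,0)>.9).astype(np.uint8),np.ones((3,3)))
    g=im.max(2); d=((g<np.median(g[m>0])*.65)&(m>0)).astype(np.uint8)
    k,l,st,ce=cv2.connectedComponentsWithStats(d)
    for i in range(1,k):
        if st[i,4]<6: continue
        w=ray(n,ce[i],.041)[0]; c,s=np.cos(p[2]),np.sin(p[2]); v=w[:2]-p[:2]
        print(n,ce[i].round(),st[i,4],w.round(3),'bat',(v@[c,s]).round(3),(v@[-s,c]).round(3))
E
```

```text
plaster_bat ('top',) [0.57524528 0.04516692 0.28235403] 0.06435255706310272
plaster_bat ('side',) [0.57600758 0.04346798 0.28186621] 0.15634377300739288
plaster_bat ('top', 'side') [0.57539858 0.04430904 0.28044843] 0.22458747029304504
scraper ('top',) [ 0.54207937  0.21963346 -0.05810249] 0.06288819760084152
scraper ('side',) [ 0.5427035   0.22213409 -0.13609686] 0.10891756415367126
scraper ('top', 'side') [ 0.5425345   0.21998598 -0.06681279] 0.18705448508262634
top [312. 187.] 53 [0.64  0.03  0.041] bat 0.061 -0.034
top [286. 199.] 51 [0.606 0.108 0.041] bat 0.05 0.05
top [292. 211.] 56 [0.571 0.091 0.041] bat 0.011 0.044
top [330. 224.] 57 [ 0.53  -0.021  0.041] bat -0.059 -0.053
top [300. 228.] 53 [0.519 0.068 0.041] bat -0.044 0.036
side [357. 213.] 74 [ 0.528 -0.019  0.041] bat -0.061 -0.05
side [308. 216.] 74 [0.638 0.032 0.041] bat 0.06 -0.032
side [372. 229.] 19 [0.477 0.026 0.041] bat -0.097 0.007
side [350. 237.] 90 [0.517 0.07  0.041] bat -0.046 0.038
side [310. 239.] 88 [0.604 0.11  0.041] bat 0.048 0.052
side [327. 238.] 88 [0.567 0.093 0.041] bat 0.009 0.046
```

Emit:
apply_moves([
  {"slide": [-43.2,-25.5,3],"spin": -16.3},
  {"slide": [-43.2,-25.5,3],"spin": -16.3},
  {"slide": [-43.2,-25.5,3],"spin": -16.3},
  {"slide": [-43.2,-25.5,3],"spin": -16.3},
  {"slide": [-43.2,-25.5,3],"spin": -16.3},
], fingers=0, newtons=60)

```text
time_s: 1.48
eef_pos: [0.4235, 0.3664, 0.2129]
orientation: [0.0, 0.035, 0.999, 0.0]
contact_force: [0.4, 0.6, 0.1]
finger_gap: 0.0851
finger_force: 0.0
```

```bash
cat >> h.py <<'E'
def go(x,y,z,ydeg=None):
    s=status.sense(); q=s['orientation']; from scipy.spatial.transform import Rotation as Ro
    R=Ro.from_quat([q[1],q[2],q[3],q[0]]).as_matrix(); a=np.degrees(np.arctan2(R[1,1],R[0,1]))
    sp=0 if ydeg is None else -((ydeg-a+90)%180-90)
    d=R.T@(np.array([x,y,z])-s['eef_pos'])*100
    print('slide',d.round(2).tolist(),'spin',round(sp,1),'| at',np.round(s['eef_pos'],4).tolist(),'ydeg',round(a,1),'tilt',round(R[2,2],4),'t',round(s['time_s'],2),'F',np.round(s['contact_force'],1),'gap',round(s['finger_gap'],4))
C,Sn=np.cos(.282),np.sin(.282)
def bat(u,v): return np.array([.575+u*C-v*Sn,.045+u*Sn+v*C])
E
python3 -c "
from h import *
go(.542,.22,.13,86)"
```

```text
slide [-12.83, -13.79, 8.29] spin 0.0 | at [0.4235, 0.3664, 0.2129] ydeg 86.0 tilt -1.0 t 1.48 F [0.4 0.6 0.1] gap 0.0851
```

Emit:
apply_moves([
  {"slide": [-6,-6.9,2],"spin": 0},
  {"slide": [-12.8,-13.8,4],"spin": 0},
  {"slide": [-12.8,-13.8,6],"spin": 0},
  {"slide": [-12.8,-13.8,8.3],"spin": 0},
  {"slide": [-12.8,-13.8,8.3],"spin": 0},
])

```text
time_s: 2.1
eef_pos: [0.5391, 0.2188, 0.1272]
orientation: [-0.002, 0.036, 0.999, -0.002]
contact_force: [-0.7, 1.2, -0.2]
finger_gap: 0.0854
finger_force: 0.0
```

```bash
python3 -c "
from h import *
go(.542,.22,.038,86)"
```

```text
slide [-0.33, 0.17, 8.92] spin -0.2 | at [0.5391, 0.2188, 0.1272] ydeg 85.8 tilt -1.0 t 2.1 F [-0.7  1.2 -0.2] gap 0.0854
```

Emit:
apply_moves([
  {"slide": [-0.2,0.1,3],"spin": 0},
  {"slide": [-0.2,0.1,6],"spin": 0},
  {"slide": [-0.2,0.1,8.5],"spin": 0},
  {"slide": [-0.2,0.1,9],"spin": 0},
  {"slide": [-0.2,0.1,9],"spin": 0},
])

```text
time_s: 2.72
eef_pos: [0.5427, 0.2239, 0.0407]
orientation: [0.001, 0.034, 0.999, 0.001]
contact_force: [0.9, -0.4, 1.5]
finger_gap: 0.0853
finger_force: 0.0
```

Emit:
apply_moves([
  {"slide": [0,0,0],"spin": 0},
  {"slide": [0,0,0],"spin": 0},
  {"slide": [0,0,0],"spin": 0},
  {"slide": [0,0,0],"spin": 0},
  {"slide": [0,0,0],"spin": 0},
], fingers=1, newtons=80)

```text
time_s: 3.35
eef_pos: [0.5426, 0.2218, 0.0398]
orientation: [0.0, 0.035, 0.999, -0.0]
contact_force: [-1.0, -1.1, 1.5]
finger_gap: 0.0232
finger_force: 78.8
```

```bash
python3 -c "
from h import *
go(*bat(.035,.112),.14,106.2); save('side','s1.png')"
```

```text
slide [-3.89, -5.69, -10.02] spin -20.2 | at [0.5426, 0.2218, 0.0398] ydeg 86.0 tilt -1.0 t 3.35 F [-1.  -1.1  1.5] gap 0.0232
```

View pics/s1.png

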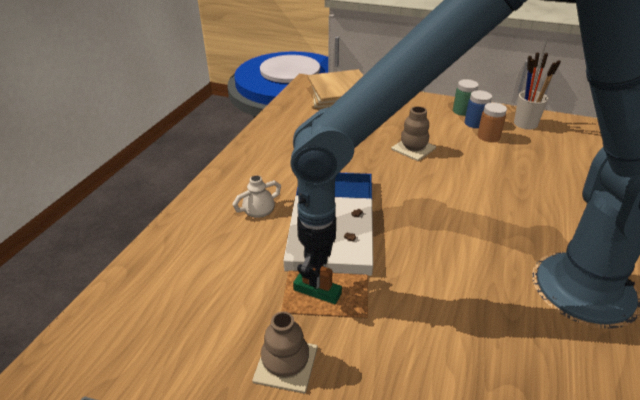

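The scraper is held (gap 23 mm). Next I lift it and turn it to line up with the bat.

Emit:
apply_moves([
  {"slide": [0,0,-4],"spin": 0},
  {"slide": [0,0,-7],"spin": 0},
  {"slide": [-2,-2.5,-7],"spin": -10},
  {"slide": [-3.9,-5.7,-7],"spin": -20.2},
  {"slide": [-3.9,-5.7,-7],"spin": -20.2},
])

```text
time_s: 4.03
eef_pos: [0.5788, 0.1572, 0.1092]
orientation: [-0.0, -0.137, 0.991, -0.001]
contact_force: [0.1, -0.6, -1.4]
finger_gap: 0.0234
finger_force: 78.8
```

```bash
python3 -c "
from h import *
go(*bat(.035,.11),.0715,106.2)"
```

```text
slide [-0.01, 0.34, 3.77] spin -0.4 | at [0.5788, 0.1572, 0.1092] ydeg 105.8 tilt -1.0 t 4.03 F [ 0.1 -0.6 -1.4] gap 0.0234
```

Emit:
apply_moves([
  {"slide": [0,0.2,2],"spin": -0.4},
  {"slide": [0,0.2,3.7],"spin": -0.4},
  {"slide": [0,0.2,3.7],"spin": -0.4},
])

```text
time_s: 4.4
eef_pos: [0.5747, 0.1664, 0.0701]
orientation: [-0.002, -0.146, 0.989, 0.0]
contact_force: [0.5, -0.5, -1.2]
finger_gap: 0.0232
finger_force: 78.9
```

```bash
python3 -c "
from h import *
go(*bat(.035,-.13),.0715,106.2)"
```

```text
slide [0.12, -24.67, -0.15] spin 0.6 | at [0.5747, 0.1664, 0.0701] ydeg 106.8 tilt -1.0 t 4.4 F [ 0.5 -0.5 -1.2] gap 0.0232
```

Emit:
apply_moves([
  {"slide": [0,-2,-0.1],"spin": 0},
  {"slide": [0,-4.5,-0.1],"spin": 0},
  {"slide": [0,-7,-0.1],"spin": 0},
  {"slide": [0,-9.5,-0.1],"spin": 0},
  {"slide": [0,-12,-0.1],"spin": 0},
])

```text
time_s: 5.03
eef_pos: [0.6113, 0.0468, 0.0734]
orientation: [-0.0, -0.144, 0.99, -0.001]
contact_force: [0.5, 0.6, -1.6]
finger_gap: 0.0232
finger_force: 78.9
```

```bash
python3 -c "
from h import *
go(*bat(.035,-.135),.0715,106.2)"
```

```text
slide [0.12, -12.67, 0.2] spin 0.3 | at [0.6113, 0.0468, 0.0734] ydeg 106.5 tilt -1.0 t 5.03 F [ 0.5  0.6 -1.6] gap 0.0232
```

Emit:
apply_moves([
  {"slide": [0.1,-2.5,0.1],"spin": 0},
  {"slide": [0.1,-5,0.1],"spin": 0},
  {"slide": [0.1,-7.5,0.1],"spin": 0},
  {"slide": [0.1,-10,0.1],"spin": 0},
  {"slide": [0.1,-12.2,0.1],"spin": 0},
])

```text
time_s: 5.65
eef_pos: [0.645, -0.0707, 0.0724]
orientation: [-0.0, -0.144, 0.99, -0.001]
contact_force: [-0.4, -0.4, -1.8]
finger_gap: 0.0233
finger_force: 78.9
```

Emit:
apply_moves([
  {"slide": [0,-0.6,0],"spin": 0},
  {"slide": [0,-0.6,0],"spin": 0},
])

```text
time_s: 5.9
eef_pos: [0.6467, -0.0737, 0.0724]
orientation: [-0.0, -0.144, 0.99, 0.0]
contact_force: [-0.3, 0.3, -2.3]
finger_gap: 0.0232
finger_force: 78.9
```

```bash
python3 -c "
from h import *
go(*bat(-.055,.112),.13,106.2)
a=save('side','s2.png');b=save('top','t2.png')
v=np.hstack([cv2.resize(a[140:340,220:420],(400,400)),cv2.resize(b[130:280,220:420],(400,300))[:, :] if 0 else cv2.resize(b[130:280,230:430],(400,400))]);cv2.imwrite('pics/c2.png',v[:,:,::-1])"
```

```text
slide [8.91, 24.66, -5.74] spin 0.4 | at [0.6467, -0.0737, 0.0724] ydeg 106.6 tilt -1.0 t 5.9 F [-0.3  0.3 -2.3] gap 0.0232
```

View pics/c2.png

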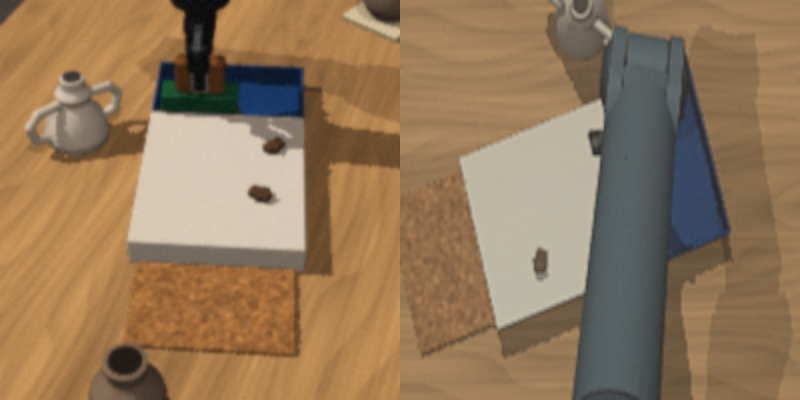

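The side crop shows the lane clear, with only the two lane‑B chips left on the bat. Next I go back for the second lane.

Emit:
apply_moves([
  {"slide": [0,0,-4],"spin": 0},
  {"slide": [2,5,-5.5],"spin": 0},
  {"slide": [4,11,-5.5],"spin": 0},
  {"slide": [6,17,-5.5],"spin": 0},
  {"slide": [8.9,22,-5.5],"spin": 0},
])

```text
time_s: 6.62
eef_pos: [0.4972, 0.1165, 0.1282]
orientation: [0.001, -0.147, 0.989, 0.001]
contact_force: [0.7, 1.4, -1.9]
finger_gap: 0.023
finger_force: 79.0
```

```bash
python3 -c "
from h import *
go(*bat(-.055,.108),.072,106.2)"
```

```text
slide [0.01, 1.76, 5.62] spin 0.7 | at [0.4972, 0.1165, 0.1282] ydeg 106.9 tilt -1.0 t 6.62 F [ 0.7  1.4 -1.9] gap 0.023
```

Emit:
apply_moves([
  {"slide": [0,2,0],"spin": 0.4},
  {"slide": [0,2,2],"spin": 0.4},
  {"slide": [0,2,4],"spin": 0.4},
  {"slide": [0,2,5.5],"spin": 0.4},
  {"slide": [0,2,5.5],"spin": 0.4},
])

```text
time_s: 7.25
eef_pos: [0.4914, 0.1315, 0.0714]
orientation: [-0.002, -0.142, 0.99, -0.0]
contact_force: [-0.9, 0.2, -1.1]
finger_gap: 0.023
finger_force: 79.2
```

```bash
python3 -c "
from h import *
go(*bat(-.055,-.135),.0715,106.2)"
```

```text
slide [-0.07, -24.13, -0.01] spin 0.1 | at [0.4914, 0.1315, 0.0714] ydeg 106.3 tilt -1.0 t 7.25 F [-0.9  0.2 -1.1] gap 0.023
```

Emit:
apply_moves([
  {"slide": [0,-2,0],"spin": 0},
  {"slide": [0,-4.5,0],"spin": 0},
  {"slide": [0,-7,0],"spin": 0},
  {"slide": [0,-9.5,0],"spin": 0},
  {"slide": [0,-12,0],"spin": 0},
])

```text
time_s: 7.88
eef_pos: [0.5275, 0.0155, 0.0736]
orientation: [0.001, -0.141, 0.99, 0.0]
contact_force: [1.1, -1.0, -2.1]
finger_gap: 0.0234
finger_force: 79.1
```

```bash
python3 -c "
from h import *
go(*bat(-.055,-.138),.0715,106.2)"
```

```text
slide [0.14, -12.29, 0.21] spin 0.0 | at [0.5275, 0.0155, 0.0736] ydeg 106.2 tilt -1.0 t 7.88 F [ 1.1 -1.  -2.1] gap 0.0234
```

Emit:
apply_moves([
  {"slide": [0.1,-2.5,0.1],"spin": 0},
  {"slide": [0.1,-5,0.1],"spin": 0},
  {"slide": [0.1,-7.5,0.1],"spin": 0},
  {"slide": [0.1,-10,0.1],"spin": 0},
  {"slide": [0.1,-12.1,0.1],"spin": 0},
])

```text
time_s: 8.5
eef_pos: [0.5604, -0.1016, 0.0726]
orientation: [0.001, -0.141, 0.99, -0.0]
contact_force: [0.3, 0.9, -2.1]
finger_gap: 0.023
finger_force: 79.1
```

Emit:
apply_moves([
  {"slide": [0,-0.4,0],"spin": 0},
  {"slide": [0,-0.4,-2],"spin": 0},
  {"slide": [0,-0.4,-6],"spin": 0},
  {"slide": [0,5,-7],"spin": 0},
  {"slide": [0,10,-7],"spin": 0},
])

```text
time_s: 9.12
eef_pos: [0.5323, -0.0022, 0.1437]
orientation: [0.002, -0.141, 0.99, 0.0]
contact_force: [0.4, 1.0, -1.5]
finger_gap: 0.0233
finger_force: 79.1
```

```bash
python3 -c "
from h import *
go(*bat(0,.18),.14,106.2)
a=save('side','s3.png');b=save('top','t3.png')
v=np.hstack([cv2.resize(a[140:340,220:420],(400,400)),cv2.resize(b[130:280,230:430],(400,400))]);cv2.imwrite('pics/c3.png',v[:,:,::-1])"
```

```text
slide [-5.43, 21.34, 0.41] spin 0.0 | at [0.5323, -0.0022, 0.1437] ydeg 106.2 tilt -1.0 t 9.12 F [ 0.4  1.  -1.5] gap 0.0233
```

View pics/c3.png

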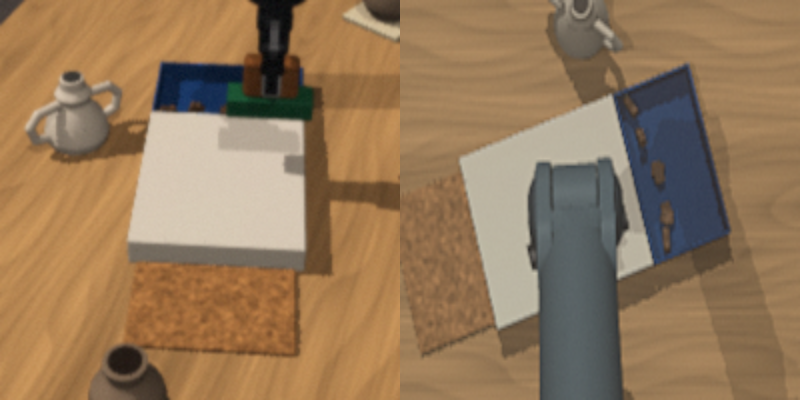

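The bat is clear and all five chips are in the tray. The one at crop (630,105) lies near the tray's inner wall, so I check its position before putting the scraper down.

```bash
python3 -c "
from h import *
b=cv2.imread('pics/t3.png')[:,:,::-1].astype(int)
d=((b[:,:,0]>b[:,:,2]+8)).astype(np.uint8); p=bat(0,-.18)
d*=(sil('top',[box(.1,.0595,.02,.02)],[*p,.282],0)>.5).astype(np.uint8)
k,l,st,ce=cv2.connectedComponentsWithStats(d)
for i in range(1,k):
  if st[i,4]>5:
    for z in(.012,.036):
      w=ray('top',ce[i],z)[0][:2]-p; print(ce[i].round(),st[i],z,(w@[C,Sn]).round(3),(w@[-Sn,C]).round(3))
cv2.imwrite('pics/c3b.png',cv2.resize(b[145:245,310:410].astype(np.uint8)[:,:,::-1],(600,600),interpolation=cv2.INTER_CUBIC))
"
```

```text
[345. 169.] [341 165   8   9  36] 0.012 0.084 0.037
[345. 169.] [341 165   8   9  36] 0.036 0.08 0.039
[350. 181.] [348 178   5   7  25] 0.012 0.045 0.033
[350. 181.] [348 178   5   7  25] 0.036 0.042 0.035
[359. 194.] [356 190   6   9  44] 0.012 -0.001 0.021
[359. 194.] [356 190   6   9  44] 0.036 -0.003 0.023
[363. 214.] [360 206   7  19  78] 0.012 -0.06 0.026
[363. 214.] [360 206   7  19  78] 0.036 -0.062 0.029
[392. 218.] [389 217   7   3   7] 0.012 -0.099 -0.051
[392. 218.] [389 217   7   3   7] 0.036 -0.1 -0.048
```

View pics/c3b.png

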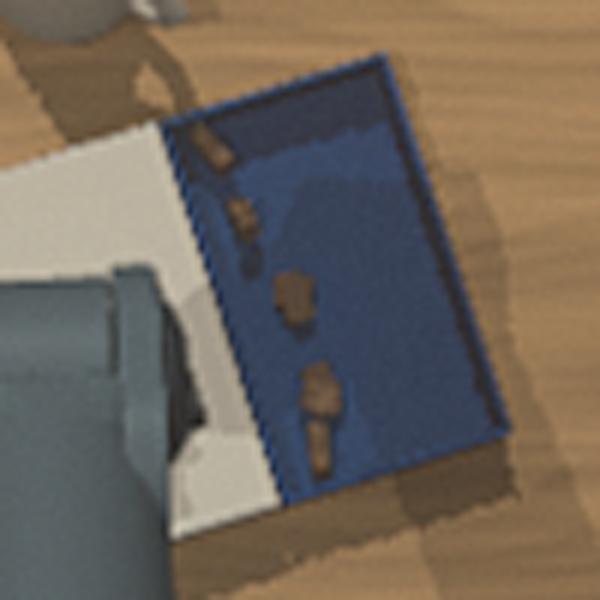

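All five chips lie inside the tray, at least 16 mm from its walls at their centres. I put the scraper back on the mat.

Emit:
apply_moves([
  {"slide": [-1,5,0],"spin": 0},
  {"slide": [-2.5,10,0],"spin": 0},
  {"slide": [-4,15,0],"spin": 0},
  {"slide": [-5.4,19.5,0],"spin": 0},
  {"slide": [-5.4,21.3,1],"spin": 0},
])

```text
time_s: 9.85
eef_pos: [0.5236, 0.2212, 0.1328]
orientation: [0.002, -0.145, 0.989, 0.002]
contact_force: [0.2, 0.3, -0.5]
finger_gap: 0.023
finger_force: 79.1
```

```bash
python3 -c "
from h import *
go(*bat(0,.18),.040,106.2)"
```

```text
slide [-0.0, -0.38, 9.28] spin 0.4 | at [0.5236, 0.2212, 0.1328] ydeg 106.6 tilt -1.0 t 9.85 F [ 0.2  0.3 -0.5] gap 0.023
```

Emit:
apply_moves([
  {"slide": [0,0,4],"spin": 0},
  {"slide": [0,0,7],"spin": 0},
  {"slide": [0,0,8.3],"spin": 0},
  {"slide": [0,0,8.9],"spin": 0},
  {"slide": [0,0,8.9],"spin": 0},
])

```text
time_s: 10.48
eef_pos: [0.5242, 0.2151, 0.0431]
orientation: [0.0, -0.141, 0.99, 0.0]
contact_force: [0.4, 0.6, -1.8]
finger_gap: 0.0229
finger_force: 79.2
```

```bash
python3 -c "
from h import *
go(*bat(0,.18),.040,106.2)"
```

```text
slide [-0.15, 0.25, 0.31] spin 0.0 | at [0.5242, 0.2151, 0.0431] ydeg 106.2 tilt -1.0 t 10.47 F [ 0.4  0.6 -1.8] gap 0.0229
```

Emit:
apply_moves([
  {"slide": [0,0,0.2],"spin": 0},
  {"slide": [0,0,0.3],"spin": 0},
  {"slide": [0,0,0.3],"spin": 0},
])

```text
time_s: 10.85
eef_pos: [0.5239, 0.2153, 0.04]
orientation: [0.0, -0.141, 0.99, 0.0]
contact_force: [-0.4, 0.4, -2.6]
finger_gap: 0.0229
finger_force: 79.2
```

Emit:
apply_moves([
  {"slide": [0,0,0],"spin": 0},
  {"slide": [0,0,0],"spin": 0},
  {"slide": [0,0,0],"spin": 0},
  {"slide": [0,0,0],"spin": 0},
  {"slide": [0,0,0],"spin": 0},
], fingers=0)

```text
time_s: 11.48
eef_pos: [0.5237, 0.2151, 0.0396]
orientation: [0.0, -0.141, 0.99, -0.0]
contact_force: [-0.0, 0.0, 1.0]
finger_gap: 0.0857
finger_force: 0.0
```

Emit:
apply_moves([
  {"slide": [0,0,-3],"spin": 0},
  {"slide": [0,0,-7],"spin": 0},
  {"slide": [0,0,-12],"spin": 0},
  {"slide": [0,0,-17],"spin": 0},
  {"slide": [0,0,-17],"spin": 0},
])

```text
time_s: 12.1
eef_pos: [0.5273, 0.2167, 0.2153]
orientation: [0.005, -0.141, 0.99, 0.002]
contact_force: [-0.3, -0.0, -0.6]
finger_gap: 0.0855
finger_force: 0.0
```

```bash
python3 -c "
from h import *
go(.4,.2,.25)
a=save('side','s4.png');b=save('top','t4.png')
print(fit({'side':tr('side','scraper')},SCR,[*bat(0,.18),.282],.006), bat(0,.18))
v=np.hstack([cv2.resize(a[140:340,220:420],(400,400)),cv2.resize(b[130:280,230:430],(400,400))]);cv2.imwrite('pics/c4.png',v[:,:,::-1])"
```

```text
slide [12.65, 1.96, -3.61] spin 0 | at [0.5273, 0.2167, 0.2153] ydeg 106.2 tilt -0.9999 t 12.1 F [-0.3 -0.  -0.6] gap 0.0855
(array([0.52381591, 0.2201958 , 0.31158385]), np.float64(0.05665436014533043)) [0.5249101  0.21789014]
```

View pics/c4.png

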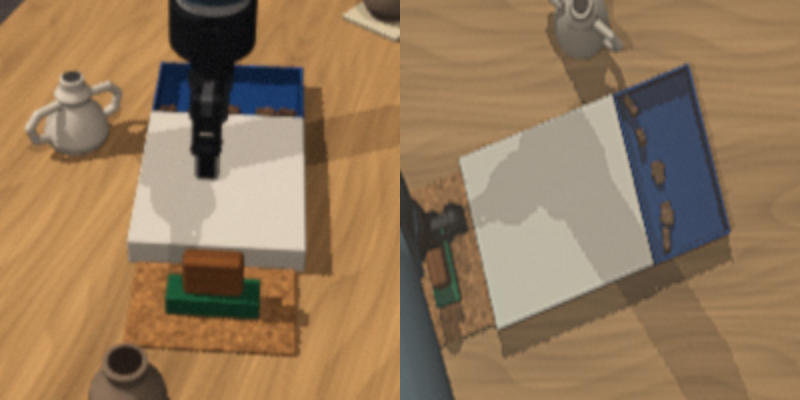

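The scraper stands upright at the mat's centre, all five chips are in the tray, the bat is clear and the gripper is free.

```bash
python3 -c "
from h import *
print(arm.close_job())"
```

```text
the job is handed in; nothing more can be done
None
```

The job is handed in: the last pictures show all five chips in the scrap tray, the scraper standing released at the centre of its mat, and the arm never went near the pots; the run took about 12 s, and I have no verdict from the judge.

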